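Fit the hose flange to the blower's hub and studs

TASK

Fit the three-hole hose flange to the small green blower on the bench: bring it down over the central hub with its collar up, keeping hold of it until it is round the hub rather than dropping it from above, turn it until its three holes line up with the three studs, seat it flush on the blower and let go. Leave the similar four-hole flange where it lies.

Things in the scene. Friction and masses are not known exactly. Their poses are not given: they have to be found in the camera images.
- hose_flange: Flange to fit, bare aluminium, flat on the bench: round plate 140 mm wide, 10 mm thick, with three 28 mm holes 120 degrees apart, centred 48 mm from the axis. Round collar in the middle, 46 mm outside, 34 mm bore (right through), top 65 mm above the underside; grip it across the collar, any direction. 0.28 to 0.44 kg. Origin: centre of the underside; z up along the collar; x through a hole.
- other_flange: Flange to leave alone: same plate, collar and material, but with four 22 mm holes, 90 degrees apart. Lies flat on the bench. Origin: centre of its underside; x axis through one hole, z up. The two flanges may lie in either place.
- blower: Fixed green drum, 176 mm in diameter, 60 mm high, with a flat top face; a rectangular outlet duct, 56 mm high, sticks out along its +x to 146 mm from the axis. On the axis a steel hub pin, 16 mm thick, 45 mm above the face, tapered at the top. Origin: on the axis at bench height, z up.
- seat (a point): Centre of the blower's top face, same axes as the blower. Three steel studs, 12 mm thick, 27 mm high (the top 10 mm taper to 4 mm), stand 48 mm from the axis at 0, 120 and 240 degrees from this x axis. Seated, the flange's underside lies on this face; any of the three positions will do. With its underside over 27 mm above the face, the flange turns freely on the hub.

How it is judged (in metres and radians):
On the way:
1. the hose flange, still held, is round the hub: its underside less than 40 mm above the blower's top face and its axis within 15 mm of the hub's (horizontal distance between hose_flange and seat below 0.015 m and z of hose_flange in the frame of seat below 0.04 m and contact force between the fingers and hose_flange above 0.5 N), for 0.1 s.
At the end, for the whole second after the job is handed in: The hose flange lies at rest, collar up, on the blower's top face with the studs through its holes: underside within 5 mm of the face, axis within 14 mm of the hub's, tilt under 4.5 degrees; the four-hole flange is within 30 mm of where it lay (horizontal distance between hose_flange and seat below 0.014 m and z of hose_flange in the frame of seat between -0.005 and 0.005 m and angle between hose_flange's own z axis and vertical below 0.08 rad and linear speed of hose_flange below 0.02 m/s and distance of other_flange from where it was at the start of the episode below 0.03 m); the robot touches nothing.
It fails at once if the four-hole flange is moved by 30 mm or more (distance of other_flange from where it was at the start of the episode above 0.03 m).
It also fails if it takes over 37 s, if anything falls off the work surface, if the arm or the gripper's body presses on something with over 40 N, if the wrist force passes 120 N, or if a joint passes its speed limit or range.

ROBOT

A 7-joint arm with a two-finger parallel gripper is mounted at the origin on the work surface. World frame = base frame: x ahead of the robot, y to its left, z up, the work surface at z = 0. Lengths are in mm, angles in rad, forces in N, time in s.
With the tool pointing down it reaches from about 425 to 925 mm from the base axis. Payload 6.8 kg.
Tool frame: the origin (TCP) lies on the mounting face of the last link; the fingertips stand 173 mm ahead of it and the grasp point (between the pads) lies 155 mm ahead of it (arm.tip_reach is the z of the fingertips in the tool frame, in mm); z points along the fingers, y is the direction in which the jaws open and shut (so a half turn about z gives the same grasp; the last joint's range is limited). The gripper opens to 85 mm and grips with 20 to 120 N. Pads are 22 mm wide; open, the fingers measure 114 mm over their backs; the gripper's body (76 mm by 85 mm) begins 54 mm behind the grasp point. The pads swing forward as they close: fully open they stand 13 mm farther back than shut.
Start: joints at [1.229, 0.477, 0.022, 1.555, -0.011, 1.109, -0.083], TCP at [156.386, -656.648, 404.708] pointing down, gripper open.
Joint ranges: [-2.96, 2.96], [-0.34, 2.1], [-1.41, 1.46], [0.24, 2.44], [-1.37, 4.51], [0.17, 1.92], [-2.96, 2.96]. Speed limits (rad/s): [2.39, 2.39, 3.14, 3.14, 3.14, 3.14, 3.14].

INTERFACE

Orientations are given as a unit quaternion [w, x, y, z].
In Python, from rig import arm, capture, spotter gives the robot as it stands. Calls block until the motion is done:
- arm.reach(position, orientation): joint-space move of the TCP to a pose.
- arm.move_linear(position, ori=None, feed=150): straight line of the TCP; ori=None keeps the orientation; feed is the mean speed in mm/s.
- arm.move_j(angles): joint-space move.
- arm.set_gripper(opening, f_grip=None): finger opening in mm; f_grip is the grip in N (None keeps the last); returns when the fingers have stopped.
- arm.wait(seconds).
- arm.ik(position, orientation): joint angles nearest the present ones, or None.
- arm.get_obs(): the state.
- capture(name): name is "side" or "top"; returns a dict with "pixels" (480x640x3 uint8, red, green, blue), "K" (3x3 intrinsics, pixels), "R" (3x3) and "t" (3): a world point X has camera coordinates R X + t. Camera axes: x right, y down, z forward; pixel columns grow to the right and rows downward; lengths in mm; the calibration is good to about 2 mm. A picture is of the moment at which its call begins. There is no depth.
A pose or a line that the arm cannot do raises arm.IKError and nothing moves.
- arm.finish_job(): hands the job in, once; it reports no verdict.
Trained networks look in a picture, given as the dict that the camera call returned (one of the last four; its "shot" number tells which), for a name from the list of things; names that differ only in an ending like _2 or _b are one class to them, and where a whole thing is asked for, a point or a joint stands for the part that bears it (a point fixed in the world has none). Each returns a list of dicts, best first, with "conf" (0 to 1); they miss things now and then, are a little off and sometimes report something else, mostly with a low value. They report only what shows in the picture. A call takes as long as a camera call.
- spotter.boxes_of(picture, target): "xyz" ([x, y, z] in mm, in world coordinates, good to about 4 mm: the middle of the surface that is visible of it).
The state is a dict: "clock": time; "qpos": joint angles; "qvel": joint speeds; "tau": joint torques, N m; "tcp_pos": TCP position; "tool_rot": TCP orientation; "wrist_force": force on the tool from outside, world axes, zero at the start; "torque": the same for the moment, N m; "width": finger opening in mm.
Only numpy, scipy, OpenCV 4.12 (cv2) and the standard library are available. Lean on these libraries where they do the work, as an engineer would, in place of code of your own. Each camera call takes 0.05 s, during which the arm holds its last target.

## Working session

There is one attempt and no reset: what is moved stays moved. The work goes in short steps, each a Python script; the robot and the scene stay as the last script left them, time stands still between calls to the robot, and variables do not carry over. Pictures are saved under pics/ and viewed, and the job is handed in when it is done.

```bash
ls; mkdir -p pics; python3 - <<'E'
from rig import arm,capture,spotter
import cv2,pickle
for n in("side","top"):
    c=capture(n); cv2.imwrite(f"pics/{n}0.png",c["pixels"][:,:,::-1]); pickle.dump(c,open(f"{n}0.pkl","wb"))
    print(n,c["K"],c["R"],c["t"])
    for t in("hose_flange","other_flange","blower"):
        print(t,[(x["conf"],x["xyz"]) for x in spotter.boxes_of(c,t)])
o=arm.get_obs();print(o)
E
```

```text
pics
side [[452.69704011   0.         312.07033984]
 [  0.         452.69704011 231.47588453]
 [  0.           0.           1.        ]] [[ 0.99421993 -0.10707024 -0.00791758]
 [-0.07863645 -0.67601285 -0.73268202]
 [ 0.07309605  0.72906967 -0.68052507]] [-512.67474483   75.01672837  885.55379832]
hose_flange [(0.59, [499.2, -325.4, 8.0])]
other_flange [(0.85, [486.6, -94.2, 9.7])]
blower [(0.95, [552.2, 183.2, 59.8])]
top [[553.38607751   0.         318.05924019]
 [  0.         553.38607751 244.80354781]
 [  0.           0.           1.        ]] [[ 0.01008004 -0.99950637  0.02975582]
 [-0.99206552 -0.01372544 -0.1249705 ]
 [ 0.12531722 -0.02826002 -0.99171416]] [ -56.73222906  537.96783593 1008.6109446 ]
hose_flange [(0.88, [497.1, -310.4, 9.9])]
other_flange [(0.77, [488.9, -73.8, 11.7]), (0.47, [501.8, -308.9, 7.2])]
blower [(0.74, [555.4, 220.7, 59.8])]
{'clock': 0.4, 'qpos': array([ 1.2289138 ,  0.4771654 ,  0.02238552,  1.5555488 , -0.01145648,
        1.10929516, -0.08309141]), 'qvel': array([-0.00135083, -0.00316508, -0.00098985, -0.00163768, -0.00065652,
        0.00047546,  0.00055947]), 'tau': array([-1.90473838e-03, -5.95636153e+01,  1.60397116e+00, -2.81121898e+01,
        1.24018404e-02,  3.87716544e-03, -9.10487557e-06]), 'tcp_pos': array([ 156.3675673 , -656.61731566,  404.53369741]), 'tool_rot': array([-1.38868288e-04,  9.93174920e-01,  1.16634291e-01, -4.02494425e-05]), 'wrist_force': array([ 0.67484339, -0.14991629,  0.46531121]), 'torque': array([-0.06600657, -0.03710615,  0.03370309]), 'width': 85.52379458971951}
```

View pics/top0.png

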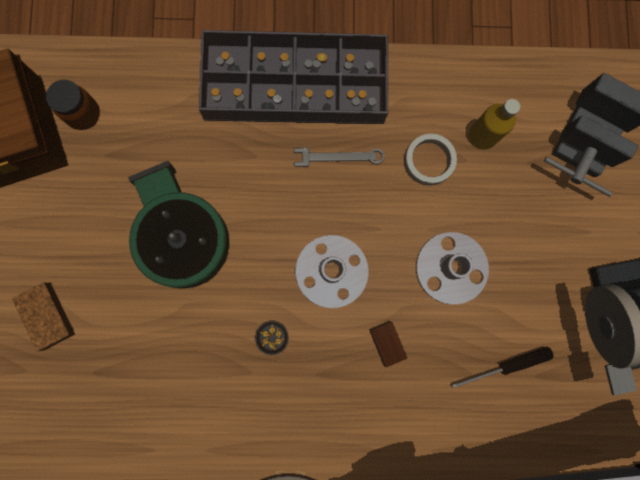

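View pics/side0.png

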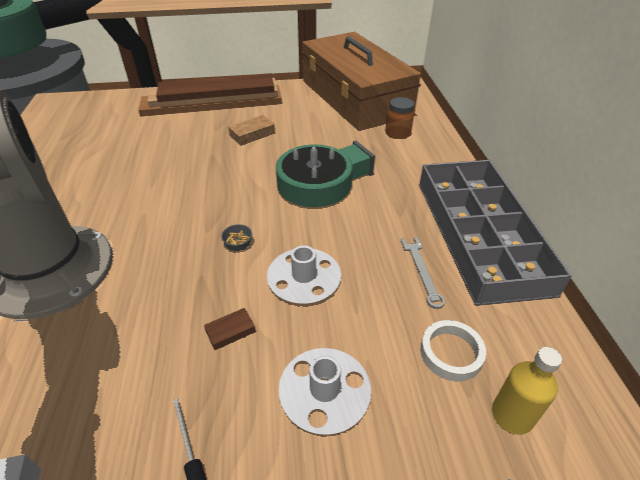

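Both pictures show the three-hole flange at about (453,268) in the top view and (325,390) in the side view. The four-hole flange is at (332,271) in the top view, and the blower at (178,240) with its duct towards the upper left. Next I'll zoom in and measure.

```bash
cat > h.py <<'E'
import numpy as np,cv2,pickle
def bp(c,uv,z):
    d=c["R"].T@np.linalg.inv(c["K"])@np.array([uv[0],uv[1],1.]); o=-c["R"].T@c["t"]
    return o+d*(z-o[2])/d[2]
def pj(c,X):
    p=c["K"]@(c["R"]@np.asarray(X,float)+c["t"]); return p[:2]/p[2]
E
python3 - <<'E'
from h import *
c=pickle.load(open("top0.pkl","rb"));s=pickle.load(open("side0.pkl","rb"))
def crop(c,x,y,w,h,k): return cv2.resize(c["pixels"][y:y+h,x:x+w,::-1],None,fx=k,fy=k,interpolation=cv2.INTER_CUBIC)
a=np.hstack([crop(c,408,224,90,90,4),crop(c,125,180,110,90,4)]);b=np.hstack([crop(s,270,340,110,100,4)[:360,:400],crop(s,265,130,110,90,4)[:,:400]])
cv2.imwrite("pics/z1.png",a);cv2.imwrite("pics/z2.png",b)
# plate mask in top
im=c["pixels"].astype(int);hsv=cv2.cvtColor(c["pixels"],cv2.COLOR_RGB2HSV)
m=((hsv[...,1]<50)&(hsv[...,2]>90)).astype(np.uint8);m[:, :410]=0;m[:,495:]=0;m[:225]=0;m[312:]=0
cs,h=cv2.findContours(m,cv2.RETR_CCOMP,cv2.CHAIN_APPROX_NONE)
for k,q in enumerate(cs):
    if len(q)>15:
        M=cv2.moments(q); e=cv2.fitEllipse(q); print(h[0][k][3],len(q),M['m10']/M['m00'],M['m01']/M['m00'],e,bp(c,e[0],10))
E
```

```text
-1 202 452.1377929522846 267.84564154442756 ((452.1417236328125, 267.84051513671875), (69.9030990600586, 72.03948974609375), 133.86776733398438) [ 500.40411049 -310.84472656   10.        ]
0 43 433.5990610328638 283.3643192488263 ((433.604248046875, 283.3702392578125), (14.754338264465332, 15.472627639770508), 142.95449829101562) [ 469.96571582 -274.27181765   10.        ]
0 43 475.66389658356417 276.34810710987995 ((475.640625, 276.3378601074219), (14.948139190673828, 15.560752868652344), 150.30596923828125) [ 484.50890311 -356.26998019   10.        ]
0 53 460.2611207394569 265.1877527440785 ((460.2596740722656, 265.1881408691406), (18.73856544494629, 19.776214599609375), 113.99810028076172) [ 505.75346517 -326.78591522   10.        ]
0 71 446.8316221765914 266.89664613278575 ((449.3027648925781, 266.7462463378906), (19.235977172851562, 25.82451820373535), 155.767333984375) [ 502.45720041 -305.35531699   10.        ]
0 43 447.55617455896004 243.33519034354688 ((447.5569763183594, 243.34291076660156), (14.822551727294922, 15.569473266601562), 135.90980529785156) [ 548.06320112 -302.83865324   10.        ]
```

View pics/z1.png

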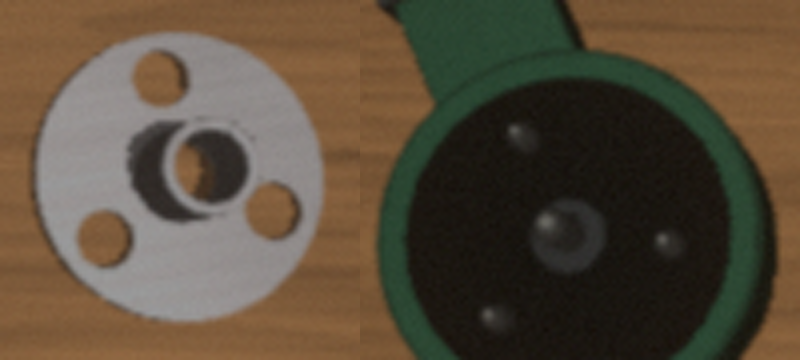

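View pics/z2.png

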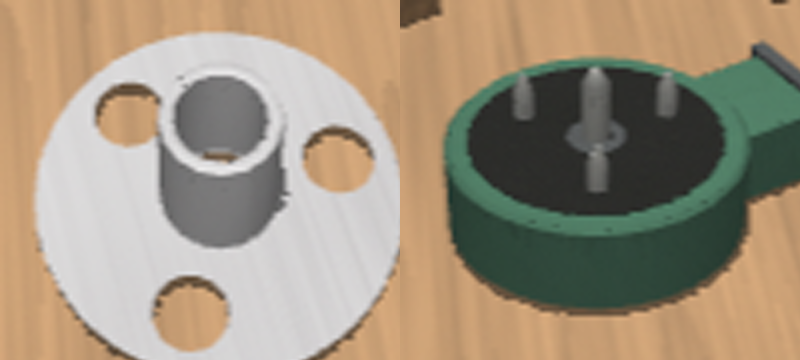

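```bash
python3 - <<'E'
from h import *
c=pickle.load(open("top0.pkl","rb"));s=pickle.load(open("side0.pkl","rb"))
for n,q,box in(("top",c,(125,225,180,290)),("side",s,(265,365,130,215))):
    hsv=cv2.cvtColor(q["pixels"],cv2.COLOR_RGB2HSV)
    g=((hsv[...,0]>55)&(hsv[...,0]<95)&(hsv[...,1]>80)).astype(np.uint8)
    x0,x1,y0,y1=box;M=np.zeros_like(g);M[y0:y1,x0:x1]=1
    g*=M
    cs,h=cv2.findContours(g,cv2.RETR_CCOMP,cv2.CHAIN_APPROX_NONE)
    for k,p in enumerate(cs):
        if len(p)>90 and h[0][k][3]>=0:
            # radius fit on z=60
            P=np.array([bp(q,u[0],60)[:2] for u in p]); A=np.c_[2*P,np.ones(len(P))]
            r=np.linalg.lstsq(A,(P**2).sum(1),rcond=None)[0]; R=np.sqrt(r[2]+r[:2]@r[:2]);
            print(n,len(p),r[:2],R,np.std(np.hypot(*(P-r[:2]).T)))
# studs
T=[((518-360)/4+125,180+130/4,87),((662-360)/4+125,180+239/4,87),((490-360)/4+125,180+315/4,87),((547-360)/4+125,180+226/4,105)]
S=[(295.5,148.7,87),(332,148.2,87),(314.5,167.5,87),(314,147.2,105)]
for n,q,L in(("top",c,T),("side",s,S)):
    for u in L: print(n,bp(q,u[:2],u[2]))
E
```

```text
top 234 [543.48298769 208.99851658] 75.13952556142928 0.64735283720046
top [586.39691473 226.43317684  87.        ]
top [538.15746841 160.65942964  87.        ]
top [503.19579834 235.01874376  87.        ]
top [540.79015042 207.448372   105.        ]
side [503.85936909 238.59179495  87.        ]
side [587.13017598 230.68820619  87.        ]
side [538.79914107 159.25670352  87.        ]
side [543.59460599 211.53926618 105.        ]
```

```bash
cat >> h.py <<'E'
def q(a): a=np.radians(a)/2; return [0,float(np.cos(a)),float(np.sin(a)),0]
P=np.array([500.8,-311.1]);B=np.array([543.2,208.8]);TP=10.;TB=24.5
E
python3 - <<'E'
from h import *
from rig import arm
for a in (-75,-45,-30,0,13,30,60,90):
    f=lambda p,z,a:(lambda r:None if r is None else np.round(r,2))(arm.ik([*p,z],q(a)))
    print(a,f(P,480,a),f(P,205,a),f(B,360,a+14.5),f(B,265,a+14.5))
E
```

```text
-75 [ 0.39  0.27  0.08  1.68 -0.02  1.19 -2.41] [ 0.3   0.6   0.19  1.92 -0.18  0.64 -2.27] [-1.23  0.59  1.07  1.88 -0.6   1.04 -2.53] [-1.08  0.66  0.85  1.94 -0.66  0.85 -2.51]
-45 [ 0.45  0.28 -0.01  1.67  0.    1.19 -1.91] [ 0.38  0.59  0.09  1.91 -0.08  0.64 -1.83] [-0.96  0.43  0.64  1.86 -0.31  0.95 -2.29] [-0.02  0.57 -0.6   1.87  0.42  0.84 -2.94]
-30 [ 0.49  0.28 -0.05  1.67  0.01  1.19 -1.66] [ 0.44  0.59  0.02  1.91 -0.02  0.64 -1.63] [ 0.21  0.53 -0.92  1.78  0.48  1.07 -2.72] [ 0.05  0.6  -0.7   1.86  0.5   0.87 -2.74]
0 [ 0.55  0.28 -0.13  1.67  0.04  1.2  -1.16] [ 0.52  0.59 -0.09  1.9   0.08  0.65 -1.19] [ 0.16  0.5  -0.84  1.79  0.43  1.05 -2.16] [ 0.04  0.59 -0.68  1.86  0.48  0.86 -2.2 ]
13 [ 0.57  0.28 -0.15  1.67  0.04  1.2  -0.93] [ 0.55  0.6  -0.13  1.9   0.12  0.66 -1.  ] [ 0.17  0.51 -0.86  1.79  0.44  1.05 -1.94] [ 0.05  0.59 -0.7   1.86  0.49  0.87 -1.98]
30 [ 0.61  0.29 -0.21  1.66  0.06  1.2  -0.65] [ 0.59  0.6  -0.18  1.89  0.17  0.66 -0.74] [ 0.26  0.57 -1.01  1.78  0.54  1.1  -1.72] [ 0.11  0.62 -0.78  1.86  0.56  0.89 -1.74]
60 [ 0.7   0.29 -0.31  1.66  0.09  1.2  -0.16] [ 0.66  0.61 -0.28  1.89  0.26  0.68 -0.29] [ 0.29  0.59 -1.05  1.78  0.57  1.11 -1.23] [ 0.29  0.76 -1.08  1.85  0.79  1.04 -1.39]
90 [ 0.78  0.31 -0.42  1.65  0.13  1.21  0.33] [ 0.74  0.62 -0.38  1.88  0.34  0.7   0.16] [ 0.32  0.62 -1.1   1.78  0.6   1.13 -0.73] [ 0.29  0.76 -1.08  1.85  0.79  1.04 -0.86]
```

```bash
python3 - <<'E'
from h import *
from rig import arm,capture
a=70
o=arm.get_obs();arm.move_linear([*o["tcp_pos"][:2],480],feed=250)
arm.reach([*P,480],q(a)); 
arm.move_linear([*P,300],feed=250)
arm.move_linear([*P,205],feed=120)
print(arm.get_obs()["tcp_pos"],arm.get_obs()["wrist_force"])
arm.set_gripper(40,f_grip=60)
o=arm.get_obs();print(o["clock"],o["width"],o["wrist_force"],o["qpos"])
c=capture("side");cv2.imwrite("pics/s1.png",c["pixels"][:,:,::-1])
E
```

```text
[ 501.20813223 -311.2904928   205.76438353] [-0.07975214 -0.23737114 -0.92530568]
4.8917 44.05872170011975 [-1.11292678  0.80133349  6.73109898] [ 0.67109059  0.60863353 -0.29076659  1.88813446  0.26390046  0.68046676
 -0.12582791]
```

View pics/s1.png

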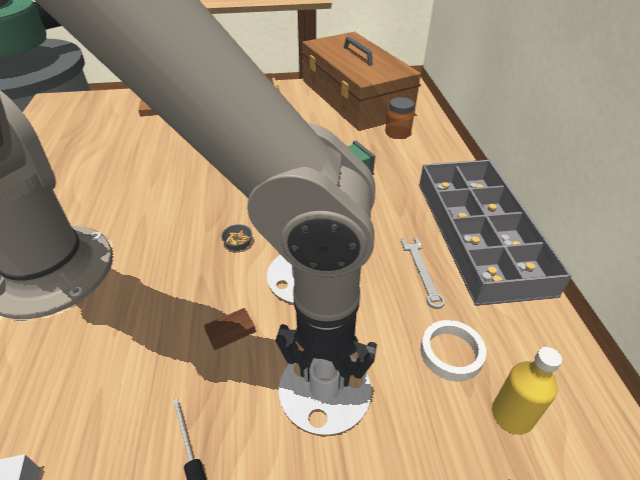

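The side picture shows the pads closed on the collar at about (325,370), with the plate flat. Next I'll lift, carry it across and look at it hovering over the blower.

```bash
python3 - <<'E'
from h import *
from rig import arm,capture
a=70
arm.move_linear([*P,360],feed=200)
o=arm.get_obs();print(o["clock"],o["width"],o["wrist_force"])
try: arm.move_linear([*B,360],ori=q(a+14.5),feed=220)
except arm.IKError as e: print("IK",e)
o=arm.get_obs();print(o["clock"],o["width"],o["tcp_pos"],o["wrist_force"],o["qpos"])
for n in("side","top"):
    c=capture(n);cv2.imwrite(f"pics/{n}2.png",c["pixels"][:,:,::-1]);pickle.dump(c,open(n+"2.pkl","wb"))
E
```

```text
5.8667 43.879233498216884 [-0.55570125  0.88576554 -2.73235414]
8.3917 44.56662765237553 [543.38617813 207.82054694 359.89596087] [ 0.45973409 -0.63072191 -2.6034211 ] [-0.02840747  0.43150614 -0.57291963  1.79825828  0.27479123  0.99225232
 -0.80895524]
```

View pics/side2.png

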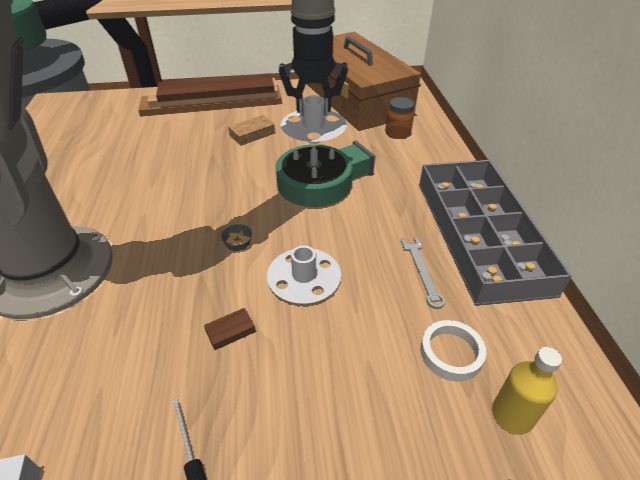

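View pics/top2.png

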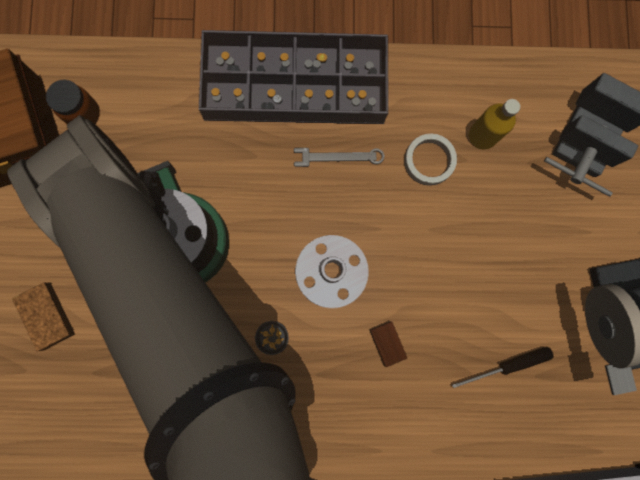

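The flange is held level over the blower at about (314,124) in the side view. I'll overlay the predicted hole positions to check them.

```bash
python3 - <<'E'
from h import *
s=pickle.load(open("side2.pkl","rb"))
im=s["pixels"][:,:,::-1].copy();x0,y0,k=265,80,5
z=cv2.resize(im[y0:y0+110,x0:x0+110],None,fx=k,fy=k,interpolation=cv2.INTER_CUBIC)
Z=154.3
def ring(c,r,zz,col):
    pts=[(pj(s,[c[0]+r*np.cos(t),c[1]+r*np.sin(t),zz])-[x0-.5,y0-.5])*k for t in np.linspace(0,6.3,60)]
    cv2.polylines(z,[np.int32(pts)],True,col,1)
ring(B,70,Z+10,(0,0,255))
for t in (TB,TB+120,TB+240):
    t=np.radians(t);d=np.array([np.cos(t),np.sin(t)])*48
    ring(B+d,14,Z+10,(0,255,0)); ring(B+d,6,60,(255,255,0)); ring(B+d,2,87,(255,255,0))
ring(B,8,60,(0,255,255));ring(B,88,60,(0,255,255))
cv2.imwrite("pics/z3.png",z)
E
```

```text
(no output)
```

View pics/z3.png

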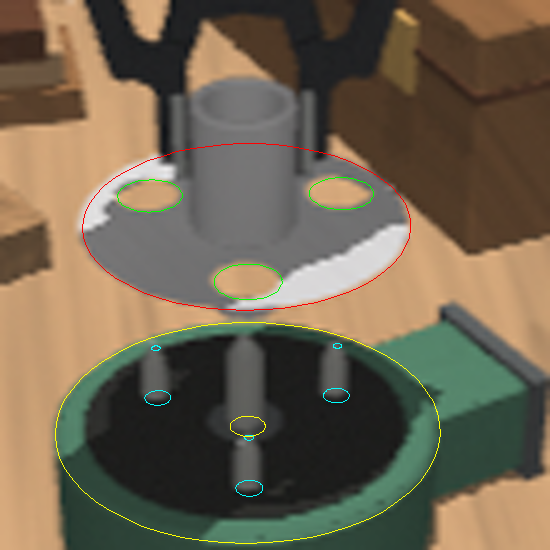

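The predicted rings (flange, holes, studs) sit on the image to within about 2 mm, so I'll lower it.

```bash
python3 - <<'E'
from h import *
from rig import arm,capture
def st(m):
    o=arm.get_obs();print(m,round(o["clock"],2),o["width"],o["tcp_pos"].round(1),o["wrist_force"].round(1),o["torque"].round(2));return o
arm.move_linear([*B,315],feed=120); st("hub top")
arm.move_linear([*B,296],feed=60); arm.wait(.2); st("round hub")
f0=arm.get_obs()["wrist_force"]
z=296
while z>262:
    z-=4 if z>272 else 1.0
    arm.move_linear([*B,z],feed=40); o=st(z)
    if np.linalg.norm(o["wrist_force"]-f0)>8: break
c=capture("side");cv2.imwrite("pics/s4.png",cv2.resize(c["pixels"][60:230,210:420,::-1],None,fx=3.5,fy=3.5))
E
```

```text
hub top 9.02 43.99280275560293 [543.3 208.9 315. ] [ 0.4 -0.2 -2.4] [ 0.04 -0.05 -0.03]
round hub 9.68 44.06258282510185 [543.3 208.9 296.3] [ 0.5 -0.8 -3. ] [-0.    0.01 -0.03]
292 9.93 44.265804901419 [543.1 208.7 291.7] [ 0.4  0.5 -3.9] [-0.03 -0.02 -0.02]
288 10.18 44.55645446620962 [543.1 208.7 287.6] [-0.9 -0.2 -2.9] [-0.01 -0.02  0.  ]
284 10.43 44.095946236647954 [543.1 208.7 283.7] [-0.3  0.3 -2.6] [0.04 0.01 0.02]
280 10.68 44.420918924045104 [543.1 208.8 279.7] [ 0.1  0.9 -3.8] [-0.01  0.07  0.03]
276 10.93 44.36951823514995 [543.1 208.7 275.7] [-0.4  0.2 -2.6] [ 0.05 -0.   -0.03]
272 11.18 44.62787923438621 [543.1 208.7 271.7] [ 0.   0.8 -3.3] [-0.06  0.01  0.  ]
271.0 11.43 44.279397241587915 [543.2 208.8 271. ] [-0.2 -0.  -3. ] [ 0.02 -0.02 -0.  ]
270.0 11.68 44.414624992269864 [543.2 208.8 270. ] [-0.2 -0.5 -3.2] [0.03 0.05 0.  ]
269.0 11.93 44.233500906209336 [543.2 208.8 268.9] [ 0.2 -1.1 -3.7] [-0.02  0.   -0.02]
268.0 12.18 44.45363906534431 [543.2 208.8 267.9] [-0.8  0.3 -3.4] [0.02 0.04 0.01]
267.0 12.43 44.17346787833942 [543.2 208.8 266.9] [-1.3 -0.1 -3.3] [-0.01  0.01  0.07]
266.0 12.68 44.151360281525385 [543.3 208.9 266.1] [ 0.  -0.3 -2.1] [ 0.    0.01 -0.02]
265.0 12.93 44.422041353029044 [543.2 209.  265.9] [-2.8 -1.7  5.5] [-0.32  0.42  0.03]
```

View pics/s4.png

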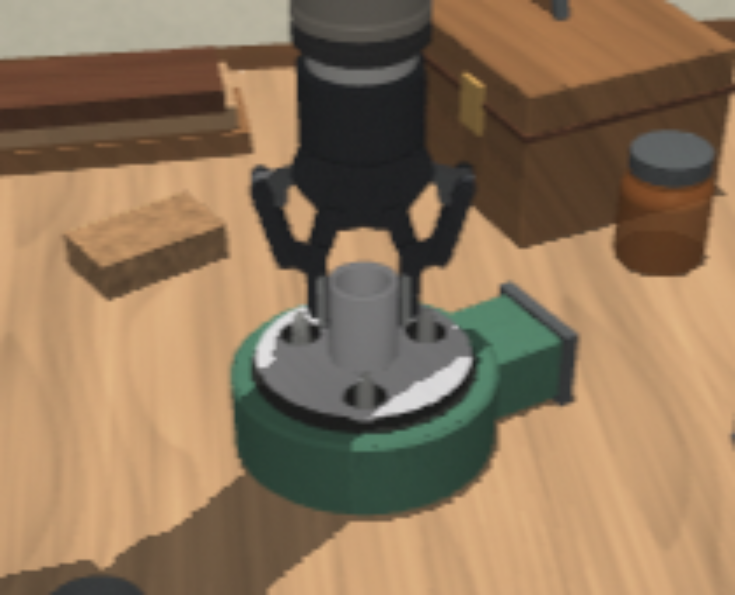

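The studs show through all three holes (around (300,330), (428,330) and (365,395) in the crop). Contact came at the expected seat height. I'll release and withdraw.

```bash
python3 - <<'E'
from h import *
from rig import arm,capture
arm.move_linear([*B,266],feed=20)
arm.set_gripper(85); arm.wait(.2)
o=arm.get_obs();print(o["clock"],o["width"],o["wrist_force"])
arm.move_linear([*B,380],feed=100)
o=arm.get_obs();print(o["clock"],o["tcp_pos"],o["wrist_force"])
c=capture("side")
x0,y0,k=265,120,6
z=cv2.resize(c["pixels"][y0:y0+100,x0:x0+115,::-1],None,fx=k,fy=k,interpolation=cv2.INTER_CUBIC)
def ring(c0,r,zz,col):
    pts=[(pj(c,[c0[0]+r*np.cos(t),c0[1]+r*np.sin(t),zz])-[x0-.5,y0-.5])*k for t in np.linspace(0,6.3,60)]
    cv2.polylines(z,[np.int32(pts)],True,col,1)
ring(B,70,70,(0,0,255));ring(B,23,125,(0,0,255))
cv2.imwrite("pics/s5.png",z)
E
```

```text
13.9167 85.13355318767964 [ 0.19553664 -0.84330015 -0.13876819]
15.2083 [543.00198705 208.62930821 379.21128317] [-0.61184815 -0.03756597 -0.41936248]
```

View pics/s5.png

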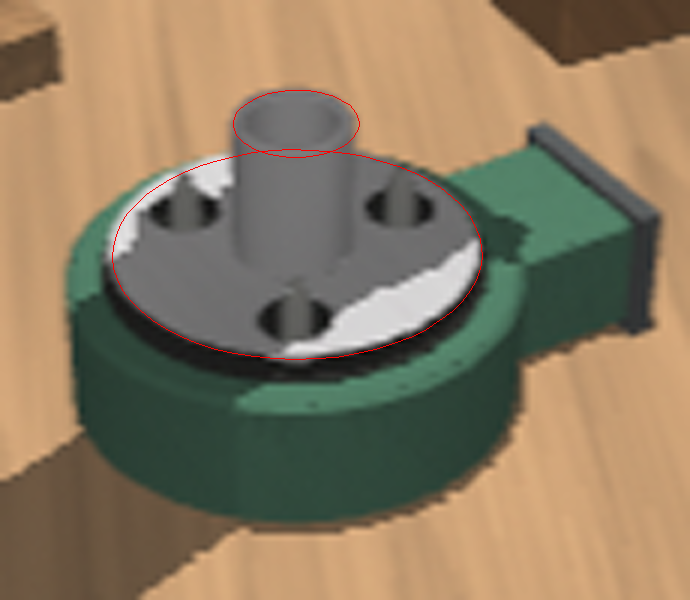

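The flange is seated: the predicted seated rings for the plate edge and collar top fall on the image, the studs are centred in the holes, and the gripper is clear.

```bash
python3 -c "
from rig import arm
arm.wait(.3); arm.finish_job()"
```

```text
the job is handed in; nothing more can be done
```

I fitted the three-hole flange to the blower and handed the job in; the clock read 15.2 s at the last reading, just before that. I gripped it by the collar, lowered it still held over the hub, turned 14.5° to match the studs, then released it and pulled the gripper clear.

- **Seating:** contact came at the expected height (TCP at about 266 mm). After release, the predicted outlines of a seated flange matched the side picture to about 1–2 mm. The studs showed centred in all three holes.
- **Forces:** the wrist reading stayed under 10 N at every point I checked, and was near zero after release.
- **Four-hole flange:** it was in its original place in the mid-task top picture, and the arm did not go near it afterwards. I did not measure its position again at the end.
- **Disagreement:** the two cameras differed by about 2 mm on the blower's position and by up to about 4.5° on individual studs. I used averages, which was within the hole clearance. No check failed.

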